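Uncap the high-voltage socket

ROBOT

A 6-joint arm with a two-finger parallel gripper is mounted at the origin on the work surface. World frame = base frame: x ahead of the robot, y to its left, z up, the work surface at z = 0. Lengths are in m, angles in degrees, forces in N, time in s.
With the tool pointing down it reaches from about 0.4 to 0.825 m from the base axis. Payload 7 kg.
Tool frame: the origin (TCP) lies midway between the tips of the shut fingers; the grasp point (between the pads) lies 19 mm behind it (ctrl.grip_point_offset is the distance from the TCP to the grasp point, in m); x points along the fingers, y is the direction in which the jaws open and shut, and the axes are right-handed (so a half turn about x gives the same grasp; the last joint's range is limited). The gripper opens to 88 mm and grips with 3 to 60 N. Pads are 19 mm wide; open, the fingers measure 130 mm over their backs; the gripper's body (78 mm by 193 mm) begins 47 mm behind the grasp point.
Start: joints at [-52.477, 20.546, 0.682, 0, -70.136, -16.507], TCP at [0.242, -0.63, 0.227] pointing down, gripper open.
Joint ranges: [-176.03, 176.03], [-82.01, 121.73], [-58.28, 71.71], [-173.87, 95.51], [-174.79, -0.11], [-173.66, 173.66]. Speed limits (degrees/s): [136.94, 136.94, 172.46, 180, 180, 180].

INTERFACE

Orientations are given as [roll, pitch, yaw] about the fixed x, y, z axes, in that order (R = Rz(yaw) Ry(pitch) Rx(roll)).
In Python, from plant import ctrl gives the robot as it stands.
- The arm moves only by the tool drive_tool, never from a script. Its argument "plan" is a list of rows, each a list of 3 entries, a list of its own where there are three numbers: the shift along the tool's x, y, z in m, then the turn, a rotation vector about the tool's x, y, z in degrees, then the opening, from 0 (shut) to 1 (fully open). In form: [[[dx, dy, dz], [wx, wy, wz], grip], ...]. A call has 1 to 20 rows; each row is the pose to reach, as a shift and turn from the pose measured when the call began, along the tool's axes at that moment; what a row does not reach only later rows make up. A row lasts 1/12 s, in which the tool goes at most 41.7 mm and 7.16 degrees, less where a joint would pass 70% of its speed; a pose out of reach is approached as far as the arm can. A call with a gripper value outside its range is refused whole. The fingers move at their own pace and stop on an object; the grip force is fixed at half the most. Time passes only in rows, so rows that repeat a pose let the fingers close. It gives the time, the measured TCP pose, the force and the opening at its end, in the units of the state.
- ctrl.get_obs(): the state, without advancing time (a new reading comes with each control period).
- ctrl.snapshot(name): name is "scene" or "top" or "wrist"; returns the picture (480x640x3 uint8, blue, green, red); there is no depth.
- ctrl.get_calibration(name): a dict with "fx", "fy", "cx", "cy" (pixels), "R" (3x3) and "t" (3): a world point X has camera coordinates R X + t. Camera axes: x right, y down, z forward; pixel columns grow to the right and rows downward; lengths in m; the calibration is good to about 2 mm. A picture is of the moment at which its call begins: read the wrist's pose just before it. get_calibration takes no time and is no camera call; for the wrist camera it gives the pose at the moment of the call.
- ctrl.close_job(): hands the job in, once; it reports no verdict.
Trained networks look in the newest picture that a camera, given by its name, has taken for a name from the list of things; names that differ only in an ending like _2 or _b are one class to them, and where a whole thing is asked for, a point or a joint stands for the part that bears it (a point fixed in the world has none). Each returns a list of dicts, best first, with "confidence" (0 to 1); they miss things now and then, are a little off and sometimes report something else, mostly with a low value. They report only what shows in the picture. A call takes as long as a camera call. They do not tell look-alikes from the thing itself.
- ctrl.cut_out(camera, name): "pixels" (480x640 bool, what is visible of it) and "pixel" ([column, row] in pixels, amid what is visible of it).
- ctrl.landmark_of(camera, name): "pixel" ([column, row] in pixels: a listed point, or the origin of a listed thing).
The state is a dict: "clock": time; "joint_pos": joint angles; "qvel": joint speeds; "tau": joint torques, N m; "tool_pos": TCP position; "orientation": TCP orientation; "force": force on the tool from outside, world axes, zero at the start; "moment": the same for the moment, N m; "opening": finger opening in m.
Only numpy, scipy, OpenCV 4.12 (cv2) and the standard library are available. Lean on these libraries where they do the work, as an engineer would, in place of code of your own. Each camera call takes 0.05 s, during which the arm holds its last target. There are 200 camera calls.

TASK

Open the high-voltage socket of the white terminal box for the next test: unscrew the red winged cap anticlockwise until its thread lets go, lift it straight off, and stand it, wing up, on the floor of the blue parts tray without dropping it. Leave the black cap screwed on.

Things in the scene. Friction and masses are not known exactly. Their poses are not given: they have to be found in the camera images.
- cap_red: Red screw cap, loose, 90 g: round skirt 50 mm wide, 24 mm tall, with a flat upright wing on top, 40 mm long (cap's x), 14 mm thick (y), 30 mm tall; grip it across the 14 mm. Origin: centre of the underside, z up. Screwed home, it rests on the box's top, wing along the box's x. Turning it anticlockwise (from above) raises it evenly by 3 mm in the first 62 degrees; the thread lets go at 70.
- cap_black: Black cap, loose, of the same shape, size and origin, screwed home on the other socket; it stays as it is.
- terminal_box: White box, fixed, 120 (x) by 250 (y) by 55 mm tall. Origin: centre of its underside, z up. Two brass sockets stand 17 mm above its top, at y = +65 and -65 mm, one under each cap; which is where varies. Coarse right-hand threads, light to turn: a cap lifts straight off when turned 70 to 115 degrees anticlockwise (aim for 80), is held before that, and meets a stop clockwise.
- tray: Empty blue plastic parts tray, fixed, 170 mm (x) by 150 mm (y), walls 4 mm thick and 25 mm tall, floor 4 mm thick. Origin: centre of its underside; z up.
There are look-alikes about, which are no part of the job. Of the things like the cap_red, leave any that is green; of the rest the larger one is meant. Several things look just like the tray: the one meant starts farthest to the robot's right.

How it is judged:
By the outcome, as a careful person would: the job done as asked, in the order asked, and still so for the second after the job is handed in, with the robot touching nothing.
It also fails if it takes over 45 s, if anything falls off the work surface, if the arm or the gripper's body presses on something with over 40 N, if the wrist force passes 120 N, or if a joint passes its speed limit or range.

## Working session

There is one attempt and no reset: what is moved stays moved. The work goes in short steps, Python scripts to look and compute and a tool call to move; the robot and the scene stay as the last step left them, time stands still between calls to the robot, and variables do not carry over. Pictures are saved under pics/ and viewed, about 8 in all and at most 12, crops included, and the job is handed in when it is done.

Besides the shell and the picture viewer there is one more tool, called after ">>>" as a command line: name --argument value ..., lists and objects as JSON in quotes. drive_tool: Moves the arm, as the interface text tells. Its arguments: {"type":"object","properties":{"plan":{"type":"array","items":{"type":"array"}}},"required":["plan"]}

```bash
mkdir -p pics; ls
python3 - <<'E'
from plant import ctrl
import cv2,numpy as np
o=ctrl.get_obs();print({k:np.round(v,3).tolist() for k,v in o.items()})
for c in("scene","top"):
    im=ctrl.snapshot(c);cv2.imwrite(f"pics/{c}0.png",im)
    k=ctrl.get_calibration(c);print(c,k)
    for n in("cap_red","cap_black","terminal_box","tray"):
        print(n,[(np.round(d["pixel"]).tolist(),round(d["confidence"],2)) for d in ctrl.landmark_of(c,n)])
E
```

```text
pics
{'clock': 0.0, 'joint_pos': [-52.478, 20.592, 0.635, -0.019, -70.137, -16.505], 'qvel': [0.038, -0.028, -0.038, 0.06, -0.165, 0.049], 'tau': [-0.0, -58.272, 29.307, 6.997, 0.007, -0.0], 'tool_pos': [0.242, -0.63, 0.226], 'orientation': [95.992, 89.904, 117.003], 'force': [-0.859, 0.054, -0.169], 'moment': [-0.002, -0.004, 0.001], 'opening': 0.088}
scene {'fx': 554.2243911030334, 'fy': 554.2243911030334, 'cx': 318.35093991479783, 'cy': 240.26425419944545, 'R': array([[ 0.89944522,  0.43697836, -0.00694313],
       [ 0.38872722, -0.80718686, -0.44423025],
       [-0.19972341,  0.39686179, -0.89588575]]), 't': array([-0.38316398, -0.17346862,  1.08239808])}
cap_red [([224.0, 395.0], 0.9), ([303.0, 408.0], 0.74), ([373.0, 433.0], 0.61), ([415.0, 180.0], 0.49)]
cap_black [([342.0, 334.0], 0.74)]
terminal_box [([325.0, 378.0], 0.62)]
tray [([416.0, 181.0], 0.73), ([299.0, 101.0], 0.62)]
top {'fx': 610.5252494797044, 'fy': 610.5252494797044, 'cx': 315.41027917947554, 'cy': 239.16539634395855, 'R': array([[-4.31562987e-04, -9.99956741e-01,  9.29135773e-03],
       [-9.98007417e-01, -1.55555991e-04, -6.30965184e-02],
       [ 6.30952342e-02, -9.30007406e-03, -9.97964178e-01]]), 't': array([-0.04915041,  0.43625201,  1.41791904])}
cap_red [([431.0, 249.0], 0.66), ([419.0, 193.0], 0.61), ([409.0, 149.0], 0.59)]
cap_black [([366.0, 193.0], 0.87)]
terminal_box [([388.0, 193.0], 0.89)]
tray [([213.0, 195.0], 0.83), ([181.0, 321.0], 0.64)]
```

View pics/scene0.png

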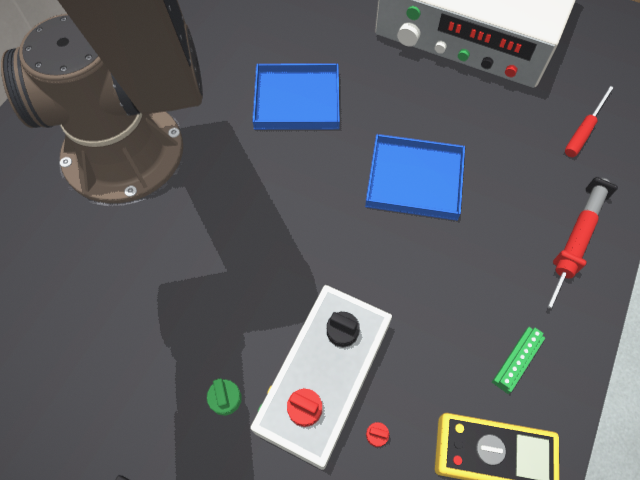

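View pics/top0.png

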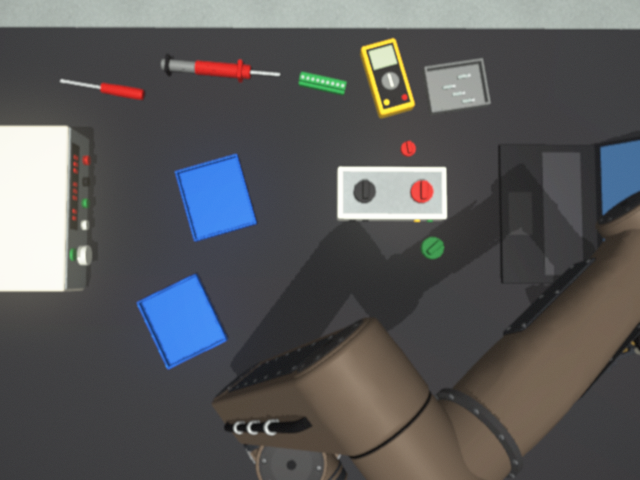

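Both views show the white box with a black cap (scene 343,328; top 365,191) and a red cap (scene 304,407; top 422,191). Look-alikes are the green cap (scene 223,397) and a small red cap (scene 377,434). The larger red one on the box is the one meant. Blue trays sit at top (215,197) and (181,321). Right of the robot is right in the top picture, so (215,197) fits unless the arm hides another.

```bash
cat > h.py <<'E'
from plant import ctrl
import cv2,numpy as np
from scipy.spatial.transform import Rotation as Ro
def P(k): return np.array([[k["fx"],0,k["cx"]],[0,k["fy"],k["cy"]],[0,0,1]])@np.c_[k["R"],k["t"]]
def tri(ka,a,kb,b):
    X=cv2.triangulatePoints(P(ka),P(kb),np.array(a,float).reshape(2,1),np.array(b,float).reshape(2,1));return (X[:3]/X[3]).ravel()
def onz(k,uv,z):
    M=P(k); H=np.c_[M[:,0],M[:,1],M[:,2]*z+M[:,3]]; q=np.linalg.solve(H,[uv[0],uv[1],1]); return np.r_[q[:2]/q[2],z]
def proj(k,X): q=P(k)@np.r_[X,1]; return q[:2]/q[2]
E
python3 - <<'E'
from h import *
s=ctrl.get_calibration("scene");t=ctrl.get_calibration("top")
np.set_printoptions(precision=4,suppress=True)
print("base top px",proj(t,[0,0,0]),"scene footprint corners",[onz(s,c,0)[:2] for c in((0,0),(639,0),(639,479),(0,479))],"top",[onz(t,c,0)[:2] for c in((0,0),(639,0),(639,479),(0,479))])
print("red",tri(s,(303,408),t,(419,193)),"black",tri(s,(342,334),t,(366,193)),"box",tri(s,(325,378),t,(388,193)))
print("tray",tri(s,(416,181),t,(213,195)))
for n in("tray","terminal_box"):
  ctrl.snapshot("top")
  for d in ctrl.cut_out("top",n):
    m=d["pixels"].astype(np.uint8);c=max(cv2.findContours(m,0,2)[0],key=cv2.contourArea)
    r=cv2.minAreaRect(c);z=.025 if n=="tray" else .055
    b=np.array([onz(t,p,z)[:2] for p in cv2.boxPoints(r)]);e=b[1]-b[0]
    print(n,d["confidence"],"px",r[0],"centre",b.mean(0),"sides",np.linalg.norm(e),np.linalg.norm(b[2]-b[1]),"ang of 1st side",np.degrees(np.arctan2(e[1],e[0])))
im=cv2.imread("pics/scene0.png")[340:475,190:420];cv2.imwrite("pics/crop1.png",cv2.resize(im,None,fx=3,fy=3,interpolation=2))
o=ctrl.get_obs();print(Ro.from_euler("xyz",o["orientation"],degrees=True).as_matrix())
E
```

```text
base top px [294.2472 427.0061] scene footprint corners [array([-0.4979,  0.2288]), array([0.8197, 0.8556]), array([ 1.0263, -0.1559]), array([ 0.1773, -0.568 ])] top [array([1.0161, 0.7127]), array([ 1.0222, -0.8395]), array([-0.1208, -0.8006]), array([-0.1157,  0.6764])]
red [ 0.5407 -0.2875  0.0485] black [ 0.5427 -0.1635  0.0519] box [ 0.5471 -0.223  -0.0022]
tray [ 0.5423  0.1953 -0.0142]
tray 0.96 px (215.50718688964844, 197.9635467529297) centre [0.5322 0.184 ] sides 0.15504638769371695 0.17605460048572683 ang of 1st side -74.28889549940861
tray 0.68 px (181.676025390625, 321.1942443847656) centre [0.2465 0.259 ] sides 0.15502135644053228 0.17091912208826263 ang of 1st side -64.8061499355168
terminal_box 0.73 px (391.0, 193.5) centre [ 0.5387 -0.2222] sides 0.2531049221575935 0.12701138172063664 ang of 1st side -89.92652800617171
[[ 0.0001 -0.3586  0.9335]
 [-0.      0.9335  0.3586]
 [-1.     -0.0001  0.    ]]
```

View pics/crop1.png

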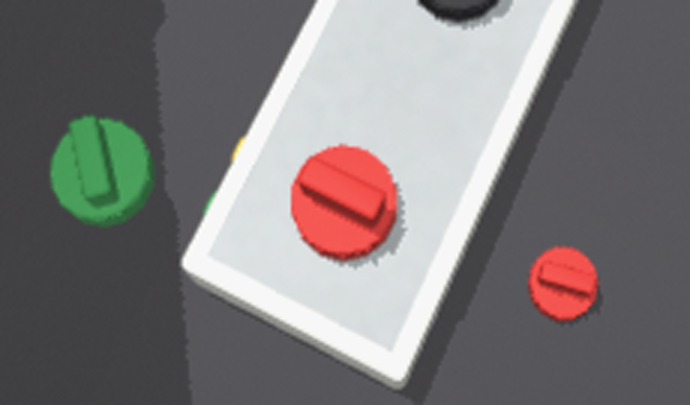

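The crop confirms it: the large red winged cap is on the box, with its wing along the short side (box x), and the green and small red caps lie beside it. Next I move above it.

>>> drive_tool --plan '[[[-0.04, 0, 0], [0, 0, 0], 1], [[-0.05, 0.02, 0.04], [7, 0, 0], 1], [[-0.05, 0.04, 0.075], [14, 0, 0], 1], [[-0.05, 0.06, 0.112], [21, 0, 0], 1], [[-0.05, 0.08, 0.15], [21, 0, 0], 1], [[-0.05, 0.1, 0.187], [21, 0, 0], 1], [[-0.05, 0.12, 0.225], [21, 0, 0], 1], [[-0.05, 0.14, 0.262], [21, 0, 0], 1], [[-0.05, 0.16, 0.3], [21, 0, 0], 1], [[-0.04, 0.18, 0.337], [21, 0, 0], 1], [[-0.03, 0.2, 0.37], [21, 0, 0], 1], [[-0.02, 0.213, 0.399], [21, 0, 0], 1], [[-0.02, 0.213, 0.399], [21, 0, 0], 1], [[-0.02, 0.213, 0.399], [21, 0, 0], 1], [[-0.02, 0.213, 0.399], [21, 0, 0], 1]]'

```text
clock: 1.95
tool_pos: [0.5382, -0.288, 0.2466]
orientation: [-149.2, 90.0, -149.1]
force: [0.2, -0.5, 0.2]
opening: 0.0878
```

Run:
```python
from h import *
np.set_printoptions(precision=4,suppress=True)
o=ctrl.get_obs();print(o["clock"],o["tool_pos"],o["orientation"],o["joint_pos"])
print(Ro.from_euler("xyz",o["orientation"],degrees=True).as_matrix())
kw=ctrl.get_calibration("wrist");im=ctrl.snapshot("wrist");cv2.imwrite("pics/w1.png",im)
t=ctrl.snapshot("top");kt=ctrl.get_calibration("top");cv2.imwrite("pics/top1.png",t)
print("proj of cap guess",proj(kw,[.539,-.288,.055]))
for n in("cap_red","cap_black"):
  for d in ctrl.cut_out("wrist",n):
    m=d["pixels"].astype(np.uint8);c=max(cv2.findContours(m,0,2)[0],key=cv2.contourArea);r=cv2.minAreaRect(c);print(n,d["confidence"],r, onz(kw,r[0],.08))
  print([(d["pixel"],d["confidence"],onz(kw,d["pixel"],.055)) for d in ctrl.landmark_of("wrist",n)])
print([(d["pixel"],d["confidence"]) for d in ctrl.cut_out("top","tray")])
cv2.imwrite("pics/both1.png",np.hstack([cv2.resize(im,(400,300)),cv2.resize(t,(400,300))]))
```

```text
1.95 [ 0.5382 -0.288   0.2466] [-149.1541   89.9744 -149.0664] [ -9.8245  13.8348  -6.1396   0.0178 -70.045  -80.0939]
[[-0.0004 -0.0015  1.    ]
 [-0.0002  1.      0.0015]
 [-1.     -0.0002 -0.0004]]
proj of cap guess [324.8463 216.6542]
cap_red 0.83 ((294.0, 97.5), (53.0, 48.0), 90.0) [ 0.4274 -0.3154  0.08  ]
[([326.5, 219.9], 0.72, array([ 0.5424, -0.2863,  0.055 ])), ([290.2, 97.0], 0.56, array([ 0.4235, -0.3212,  0.055 ])), ([341.6, 297.0], 0.52, array([ 0.6286, -0.2694,  0.055 ]))]
cap_black 0.81 ((455.3665466308594, 224.2737579345703), (58.186195373535156, 52.73754119873047), 19.65382194519043) [ 0.5414 -0.162   0.08  ]
[([448.5, 224.4], 0.64, array([ 0.5468, -0.1594,  0.055 ]))]
[([181.1, 319.5], 0.93), ([216.2, 196.6], 0.84)]
```

View pics/both1.png

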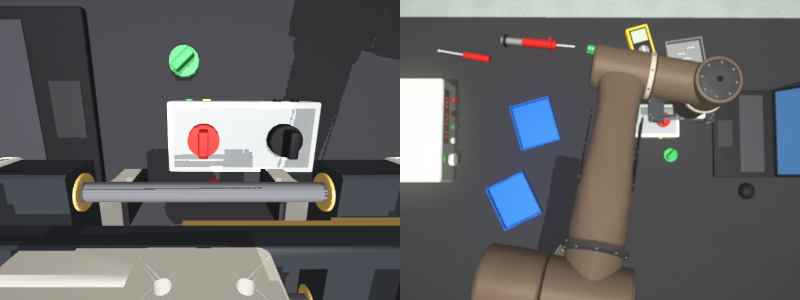

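Left half (wrist): the red cap is at about (204,142), wing along world x, with the black cap to its right. Right half (top): with the arm moved, there are still only two blue trays, so (215,197) is the rightmost. Next I refine the cap pose by fitting its silhouette.

```bash
cat >> h.py <<'E'
def hull(k,pts,m): cv2.fillConvexPoly(m,cv2.convexHull(np.round(16*np.array([proj(k,p) for p in pts])).astype(np.int32)),1,shift=4)
A=np.linspace(0,2*np.pi,40,endpoint=False)
def sil(k,X,yaw):
    m=np.zeros((480,640),np.uint8);R=Ro.from_euler("z",yaw,degrees=True).as_matrix()
    hull(k,[np.array(X)+[.025*np.cos(a),.025*np.sin(a),z] for a in A for z in(0,.024)],m)
    hull(k,[X+R@[x,y,z] for x in(-.02,.02) for y in(-.007,.007) for z in(.024,.054)],m)
    return m
def red(im,k,X,r=45):
    h=cv2.cvtColor(im,cv2.COLOR_BGR2HSV);m=((np.minimum(h[...,0],180-h[...,0])<10)&(h[...,1]>130)&(h[...,2]>50)).astype(np.uint8)
    w=np.zeros_like(m);cv2.circle(w,tuple(int(v) for v in proj(k,X)),r,1,-1);return m*w
E
python3 - <<'E'
from h import *
from scipy.optimize import minimize
np.set_printoptions(precision=4,suppress=True)
for names in (("w1",),("scene0",),("w1","scene0")):
  C=[]
  for n in names:
    k=ctrl.get_calibration("wrist" if n=="w1" else "scene");C.append((k,red(cv2.imread(f"pics/{n}.png"),k,[.54,-.287,.07])))
  def f(p,full=False):
    X=[.54+p[0]/1e3,-.287+p[1]/1e3,.055+(p[3]/1e3 if len(names)>1 else 0)];return sum(1-(m&sil(k,X,p[2])).sum()/(m|sil(k,X,p[2])).sum() for k,m in C)
  r=minimize(f,[0,0,0,0],method="Nelder-Mead",options=dict(initial_simplex=[[0,0,0,0],[4,0,0,0],[0,4,0,0],[0,0,8,0],[-3,-3,-3,5]],maxiter=250))
  print(names,r.x,r.fun)
E
```

```text
('w1',) [ 2.8668 -1.4439  0.0824  0.4026] 0.06611570247933884
('scene0',) [ 3.9106 -0.6354  5.9287 -0.9683] 0.08556149732620322
('w1', 'scene0') [ 3.9962 -1.1279 -0.2114 -0.6935] 0.15704115053845613
```

>>> drive_tool --plan '[[[0.03, 0, 0.005], [0, 0, 0], 1], [[0.06, 0, 0.005], [0, 0, 0], 1], [[0.09, 0, 0.005], [0, 0, 0], 1], [[0.11, 0, 0.005], [0, 0, 0], 1], [[0.12, 0, 0.005], [0, 0, 0], 1], [[0.12, 0, 0.005], [0, 0, 0], 1]]'

```text
clock: 2.8
tool_pos: [0.5412, -0.289, 0.1247]
orientation: [165.8, 89.8, 165.7]
force: [0.3, -0.8, -0.3]
opening: 0.0879
```

Run:
```python
from h import *
from scipy.optimize import minimize
o=ctrl.get_obs();print(o["tool_pos"])
k=ctrl.get_calibration("wrist");im=ctrl.snapshot("wrist");cv2.imwrite("pics/w2.png",im)
m=red(im,k,[.543,-.288,.08],90)
f=lambda p:1-(m&(s:=sil(k,[.543+p[0]/1e3,-.288+p[1]/1e3,.055],p[2]))).sum()/(m|s).sum()
r=minimize(f,[0,0,0],method="Nelder-Mead",options=dict(initial_simplex=[[0,0,0],[4,0,0],[0,4,0],[0,0,8]]));print(r.x,r.fun)
```

```text
[ 0.541237   -0.28902473  0.12473806]
[-0.44773228  0.55261061  4.07111289] 0.21940928270042193
```

View pics/w2.png

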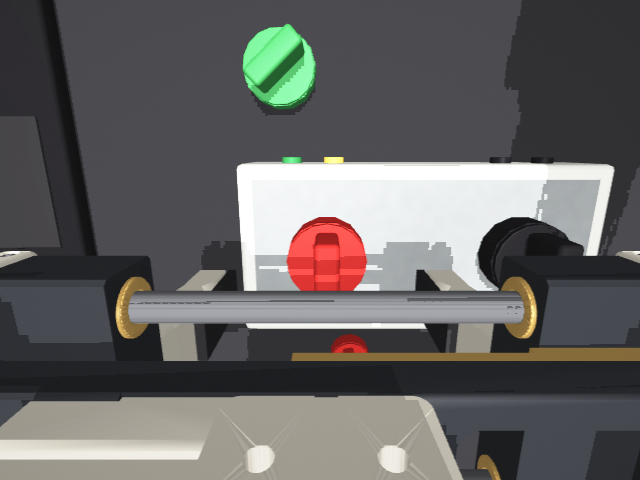

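The wrist view shows the red cap at (327,255), centred between the fingers, with the wing along the tool z axis. I descend and grip.

>>> drive_tool --plan '[[[0.015, 0.001, 0.0015], [0, 0, 0], 1], [[0.03, 0.001, 0.0015], [0, 0, 0], 1], [[0.042, 0.001, 0.0015], [0, 0, 0], 1], [[0.042, 0.001, 0.0015], [0, 0, 0], 1], [[0.042, 0.001, 0.0015], [0, 0, 0], 0], [[0.042, 0.001, 0.0015], [0, 0, 0], 0], [[0.042, 0.001, 0.0015], [0, 0, 0], 0], [[0.042, 0.001, 0.0015], [0, 0, 0], 0], [[0.042, 0.001, 0.0015], [0, 0, 0], 0], [[0.042, 0.001, 0.0015], [0, 0, 0], 0], [[0.042, 0.001, 0.0015], [0, 0, 0], 0], [[0.042, 0.001, 0.0015], [0, 0, 0], 0]]'

```text
clock: 3.85
tool_pos: [0.5438, -0.2884, 0.0847]
orientation: [-167.3, 90.0, -167.4]
force: [-0.9, -0.2, -0.1]
opening: 0.0399
```

>>> drive_tool --plan '[[[0.0015, 0.0005, -0.001], [0, 0, 0], 0], [[0.0015, 0.0005, -0.001], [0, 0, 0], 0], [[0.0015, 0.0005, -0.001], [0, 0, 0], 0], [[0.0015, 0.0005, -0.001], [0, 0, 0], 0], [[0.0015, 0.0005, -0.001], [0, 0, 0], 0], [[0.0015, 0.0005, -0.001], [0, 0, 0], 0], [[0.0015, 0.0005, -0.001], [0, 0, 0], 0], [[0.0015, 0.0005, -0.001], [0, 0, 0], 0]]'

```text
clock: 4.52
tool_pos: [0.5428, -0.2878, 0.0832]
orientation: [-171.3, 90.0, -171.3]
force: [-0.5, -0.2, -0.9]
opening: 0.0139
```

Gripped at 13.9 mm with almost no side force. Now I unscrew it by 80°, following the 3 mm rise.

>>> drive_tool --plan '[[[-0.0003, 0, 0], [-7, 0, 0], 0], [[-0.0007, 0, 0], [-14, 0, 0], 0], [[-0.001, 0, 0], [-21, 0, 0], 0], [[-0.0014, 0, 0], [-28, 0, 0], 0], [[-0.0017, 0, 0], [-35, 0, 0], 0], [[-0.002, 0, 0], [-42, 0, 0], 0], [[-0.0024, 0, 0], [-49, 0, 0], 0], [[-0.0027, 0, 0], [-56, 0, 0], 0], [[-0.003, 0, 0], [-63, 0, 0], 0], [[-0.003, 0, 0], [-70, 0, 0], 0], [[-0.003, 0, 0], [-76, 0, 0], 0], [[-0.003, 0, 0], [-81, 0, 0], 0], [[-0.003, 0, 0], [-81, 0, 0], 0], [[-0.003, 0, 0], [-81, 0, 0], 0]]'

```text
clock: 5.68
tool_pos: [0.5431, -0.2879, 0.0862]
orientation: [132.3, 90.0, -147.0]
force: [2.1, -1.4, -1.9]
opening: 0.0137
```

Run:
```python
from h import *
o=ctrl.get_obs();print(o["force"],o["moment"],o["tool_pos"],o["joint_pos"])
print(Ro.from_euler("xyz",o["orientation"],degrees=True).as_matrix().round(3))
s=ctrl.snapshot("scene");w=ctrl.snapshot("wrist")
cv2.imwrite("pics/b2.png",np.hstack([cv2.resize(s[280:480,200:467],(400,300)),cv2.resize(w,(400,300))]))
```

```text
[ 2.06816049 -1.35557195 -1.85708631] [-0.15736024 -0.2800608  -0.01339022] [ 0.54307972 -0.28788555  0.08623637] [-9.73589448e+00  2.19117935e+01 -1.72411939e+01  1.97051353e-02
 -5.08635339e+01  4.81878186e-01]
[[-0.    -0.987  0.161]
 [-0.     0.161  0.987]
 [-1.     0.    -0.   ]]
```

View pics/b2.png

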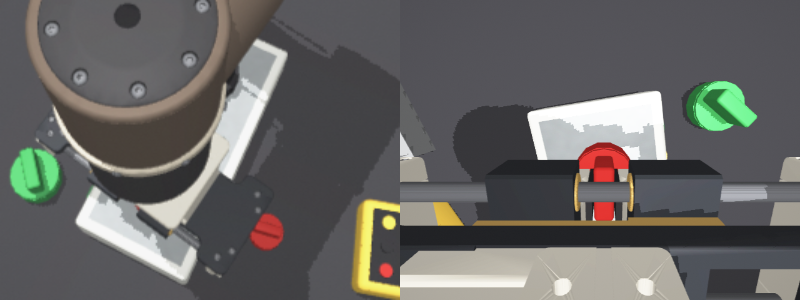

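The wrist picture (right) shows the wing still held square between the pads after 80.7°, and forces are small. Now I lift straight up.

>>> drive_tool --plan '[[[-0.003, 0, 0], [0, 0, 0], 0], [[-0.008, 0, 0], [0, 0, 0], 0], [[-0.014, 0, 0], [0, 0, 0], 0], [[-0.022, 0, 0], [0, 0, 0], 0], [[-0.032, 0, 0], [0, 0, 0], 0], [[-0.05, 0, 0], [0, 0, 0], 0], [[-0.075, 0, 0], [0, 0, 0], 0], [[-0.1, 0, 0], [0, 0, 0], 0], [[-0.12, 0, 0], [0, 0, 0], 0], [[-0.12, 0, 0], [0, 0, 0], 0], [[-0.12, 0, 0], [0, 0, 0], 0]]'

```text
clock: 6.7
tool_pos: [0.5437, -0.2879, 0.2087]
orientation: [-95.0, 89.8, -14.2]
force: [-0.7, -0.3, -1.4]
opening: 0.0135
```

Run:
```python
from h import *
o=ctrl.get_obs();print(o["force"],o["tool_pos"],o["opening"])
R=Ro.from_euler("xyz",o["orientation"],degrees=True).as_matrix()
print(R.round(4), "shift to tray in tool axes",R.T@(np.array([.532,.184,.2])-o["tool_pos"]))
s=ctrl.snapshot("scene");w=ctrl.snapshot("wrist")
cv2.imwrite("pics/b3.png",np.hstack([cv2.resize(s,(400,300)),cv2.resize(w,(400,300))]))
kt=ctrl.get_calibration("top");ks=ctrl.get_calibration("scene");t=ctrl.snapshot("top")
for c,k in(("top",kt),("scene",ks)):
  for d in ctrl.cut_out(c,"tray"):
    cc=max(cv2.findContours(d["pixels"].astype(np.uint8),0,2)[0],key=cv2.contourArea);r=cv2.minAreaRect(cc)
    print(c,d["confidence"],r,"z.025",onz(k,r[0],.025)[:2],"z.0125",onz(k,d["pixel"],.0125)[:2])
```

```text
[-0.66517369 -0.26435993 -1.3541332 ] [ 0.54372982 -0.2879091   0.20869433] 0.013523804062313818
[[ 3.200e-03 -9.870e-01  1.607e-01]
 [-8.000e-04  1.607e-01  9.870e-01]
 [-1.000e+00 -3.300e-03 -3.000e-04]] shift to tray in tool axes [0.00826927 0.08744448 0.46389272]
top 0.94 ((181.96340942382812, 321.12841796875), (74.14839172363281, 67.59258270263672), 64.72228240966797) z.025 [0.24635484 0.25833052] z.0125 [0.24485741 0.26732325]
top 0.78 ((215.70997619628906, 197.71066284179688), (72.90715026855469, 64.82087707519531), 73.53998565673828) z.025 [0.53245505 0.18354296] z.0125 [0.53649071 0.18999145]
scene 0.68 ((437.0, 182.5), (53.922794342041016, 69.31986236572266), 7.594643592834473) z.025 [0.57978344 0.18178244] z.0125 [0.60345651 0.17358483]
scene 0.64 ((295.0, 96.5), (65.0, 84.0), 90.0) z.025 [0.25309058 0.24942853] z.0125 [0.22180561 0.26240905]
```

View pics/b3.png

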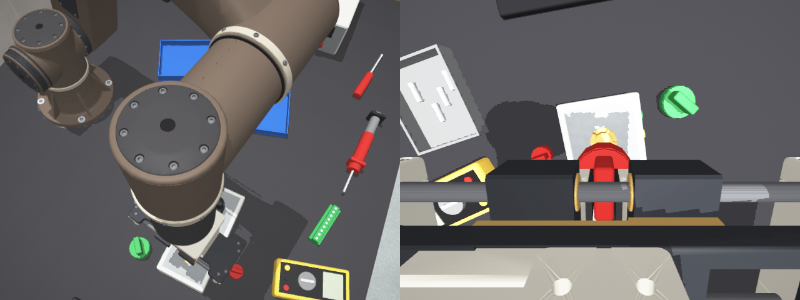

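The cap is off: the wrist picture shows the brass socket bare at (600,135) and the cap held. Now I carry it over the tray.

>>> drive_tool --plan '[[[0, 0.003, 0.015], [0, 0, 0], 0], [[0, 0.008, 0.045], [0, 0, 0], 0], [[0, 0.015, 0.08], [0, 0, 0], 0], [[0, 0.022, 0.118], [0, 0, 0], 0], [[0, 0.029, 0.156], [0, 0, 0], 0], [[0, 0.036, 0.194], [0, 0, 0], 0], [[0, 0.043, 0.232], [0, 0, 0], 0], [[0, 0.05, 0.27], [0, 0, 0], 0], [[0, 0.057, 0.308], [0, 0, 0], 0], [[0, 0.064, 0.346], [0, 0, 0], 0], [[0, 0.072, 0.384], [0, 0, 0], 0], [[0.01, 0.079, 0.42], [0, 0, 0], 0], [[0.03, 0.083, 0.445], [0, 0, 0], 0], [[0.05, 0.086, 0.46], [0, 0, 0], 0], [[0.07, 0.087, 0.465], [0, 0, 0], 0], [[0.08, 0.087, 0.465], [0, 0, 0], 0], [[0.08, 0.087, 0.465], [0, 0, 0], 0], [[0.08, 0.087, 0.465], [0, 0, 0], 0]]'

```text
clock: 8.45
tool_pos: [0.5311, 0.1846, 0.1252]
orientation: [118.0, 89.8, -161.3]
force: [0.1, -0.5, -0.6]
opening: 0.0135
```

Run:
```python
from h import *
o=ctrl.get_obs();print(o["force"],o["tool_pos"],o["opening"])
s=ctrl.snapshot("scene");w=ctrl.snapshot("wrist")
cv2.imwrite("pics/b4.png",np.hstack([cv2.resize(s[60:285,250:550],(400,300)),cv2.resize(w,(400,300))]))
# rim height check: matching tray corners from start pictures
t0=cv2.imread("pics/top0.png");s0=cv2.imread("pics/scene0.png");C=[]
for im,c,(x,y) in((t0,"top",(215,197)),(s0,"scene",(416,176))):
  h=cv2.cvtColor(im,cv2.COLOR_BGR2HSV);m=((abs(h[...,0].astype(int)-108)<15)&(h[...,1]>140)).astype(np.uint8)
  n,l=cv2.connectedComponents(m);b=(l==l[y,x]).astype(np.uint8)
  q=cv2.approxPolyDP(cv2.convexHull(cv2.findContours(b,0,2)[0][0]),8,True)[:,0];C.append(q);print(c,q.tolist())
kt=ctrl.get_calibration("top");ks=ctrl.get_calibration("scene")
for p in C[0]:
  best=min(C[1],key=lambda v:np.linalg.norm(v-proj(ks,onz(kt,p,.025))));print(tri(kt,p,ks,best).round(3))
```

```text
[ 0.13579026 -0.50894048 -0.58421372] [0.53106015 0.18456731 0.1251956 ] 0.013547183346420095
top [[236, 154], [256, 223], [195, 241], [175, 171]]
scene [[377, 134], [464, 146], [457, 219], [365, 206]]
[0.639 0.139 0.003]
[0.476 0.092 0.001]
[0.434 0.232 0.027]
[0.596 0.279 0.026]
```

View pics/b4.png

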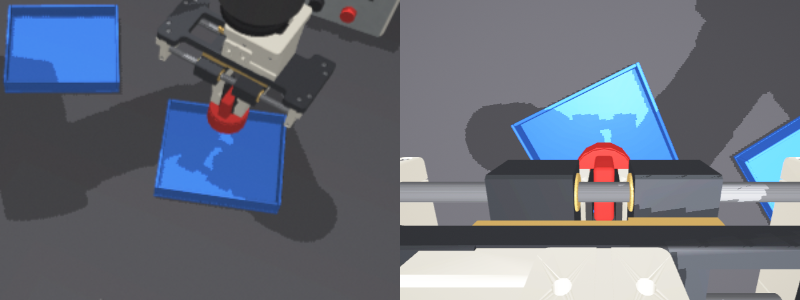

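Rim corners triangulate to 26 mm and the foot to about 2 mm, centre (0.536, 0.186). The picture shows the cap above the tray floor, well inside the walls. Lowering it now.

>>> drive_tool --plan '[[[0.015, 0, 0.001], [0, 0, 0], 0], [[0.035, 0, 0.001], [0, 0, 0], 0], [[0.055, 0, 0.001], [0, 0, 0], 0], [[0.07, 0, 0.001], [0, 0, 0], 0], [[0.08, 0, 0.001], [0, 0, 0], 0], [[0.086, 0, 0.001], [0, 0, 0], 0], [[0.088, 0, 0.001], [0, 0, 0], 0], [[0.09, 0, 0.001], [0, 0, 0], 0], [[0.09, 0, 0.001], [0, 0, 0], 0], [[0.09, 0, 0.001], [0, 0, 0], 0]]'

```text
clock: 9.38
tool_pos: [0.5325, 0.1863, 0.0374]
orientation: [-0.3, 89.9, 80.5]
force: [-0.4, 0.5, -1.2]
opening: 0.0138
```

>>> drive_tool --plan '[[[0.002, 0, 0], [0, 0, 0], 0], [[0.003, 0, 0], [0, 0, 0], 0], [[0.004, 0, 0], [0, 0, 0], 0], [[0.004, 0, 0], [0, 0, 0], 0], [[0.004, 0, 0], [0, 0, 0], 0]]'

```text
clock: 9.8
tool_pos: [0.5325, 0.1863, 0.0334]
orientation: [2.3, 89.9, 83.0]
force: [0.8, 0.2, -2.0]
opening: 0.0137
```

>>> drive_tool --plan '[[[0.0005, 0, 0], [0, 0, 0], 0], [[0.001, 0, 0], [0, 0, 0], 0], [[0.0015, 0, 0], [0, 0, 0], 0], [[0.0015, 0, 0], [0, 0, 0], 0]]'

```text
clock: 10.13
tool_pos: [0.5326, 0.1864, 0.0322]
orientation: [-4.9, 89.9, 75.9]
force: [-1.8, 0.4, 3.0]
opening: 0.0138
```

>>> drive_tool --plan '[[[0.0005, 0, 0], [0, 0, 0], 0], [[0.0005, 0, 0], [0, 0, 0], 0], [[0.0005, 0, 0], [0, 0, 0], 0]]'

```text
clock: 10.38
tool_pos: [0.5326, 0.1864, 0.0322]
orientation: [-11.3, 89.9, 69.4]
force: [-1.7, -0.2, 6.3]
opening: 0.0137
```

Contact: the force rose to 6 N and z stopped. Now I release.

>>> drive_tool --plan '[[[0, 0, 0], [0, 0, 0], 0.1], [[0, 0, 0], [0, 0, 0], 0.25], [[0, 0, 0], [0, 0, 0], 0.6], [[0, 0, 0], [0, 0, 0], 0.6], [[0, 0, 0], [0, 0, 0], 0.6], [[0, 0, 0], [0, 0, 0], 0.6], [[0, 0, 0], [0, 0, 0], 0.6], [[0, 0, 0], [0, 0, 0], 0.6], [[0, 0, 0], [0, 0, 0], 0.6], [[0, 0, 0], [0, 0, 0], 0.6]]'

```text
clock: 11.22
tool_pos: [0.5326, 0.1864, 0.0321]
orientation: [-11.0, 89.9, 69.8]
force: [-0.7, -0.3, 0.2]
opening: 0.0524
```

>>> drive_tool --plan '[[[-0.01, 0, 0], [0, 0, 0], 0.6], [[-0.03, 0, 0], [0, 0, 0], 0.6], [[-0.06, 0, 0], [0, 0, 0], 0.6], [[-0.1, 0, 0], [0, 0, 0], 0.6], [[-0.14, 0, 0], [0, 0, 0], 0.6], [[-0.17, 0, 0], [0, 0, 0], 0.6], [[-0.18, 0, 0], [0, 0, 0], 0.6], [[-0.18, 0, 0], [0, 0, 0], 0.6], [[-0.18, 0, 0], [0, 0, 0], 0.6]]'

```text
clock: 11.97
tool_pos: [0.5323, 0.1862, 0.2129]
orientation: [-20.5, 89.8, 60.2]
force: [-0.1, -0.9, -0.3]
opening: 0.0527
```

Run:
```python
from h import *
o=ctrl.get_obs();print(o["force"],o["tool_pos"],o["clock"])
s=ctrl.snapshot("scene");w=ctrl.snapshot("wrist");cv2.imwrite("pics/b5.png",np.hstack([cv2.resize(s,(400,300)),cv2.resize(w,(400,300))]))
k=ctrl.get_calibration("wrist")
print([(d["pixel"],d["confidence"],onz(k,d["pixel"],.004).round(3)) for d in ctrl.landmark_of("wrist","cap_red")])
```

```text
[-0.10810742 -0.9328857  -0.32751828] [0.53234591 0.18620201 0.21292272] 11.9667
[([326.2, 215.5], 0.67, array([0.532, 0.189, 0.004]))]
```

View pics/b5.png

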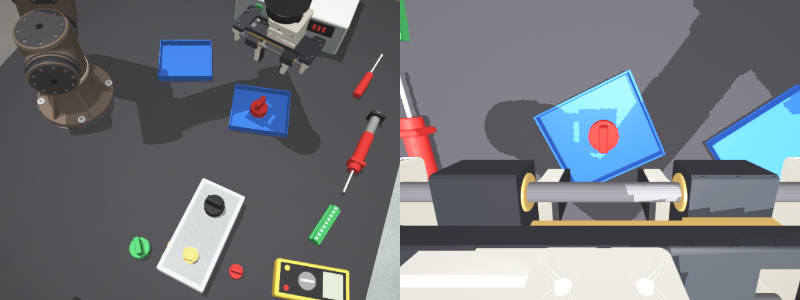

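The scene picture shows the red cap standing wing up in the right-hand tray (260,105), the brass socket open (190,257), and the black cap in place (214,205). Handing in.

```bash
python3 -c "
from plant import ctrl
print(ctrl.close_job())"
```

```text
the job is handed in; nothing more can be done
None
```

The job is handed in at about 12 s of the 45 s allowed. I unscrewed the large red cap 80.7° anticlockwise, lifted it straight off, and stood it wing up on the floor of the blue tray farthest to the robot's right. I let go only after it touched down, at about 6 N.

- **Final picture:** the cap stands upright near the tray's centre, at about (0.532, 0.189) m. The brass socket is bare, the black cap and look-alikes look unmoved, and the gripper is clear at 0.21 m.
- **Checks that disagreed:** the scene-camera cap fit gave a wing yaw of 6° where the wrist camera gave 0°; I used 0° and the grip was square. The network's first tray height was off (−14 mm), but the rim corners triangulated to 26 mm and the foot to 1–3 mm, which fits the text.

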